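Turn the sensor case over onto the turntable and open it

TASK

The orange-lidded sensor case lies in the V cradle with its lid underneath. Turn it over, pinching lid and base together so that it does not come open, put it back in the cradle lid uppermost and let go, then take it afresh and stand it level, lid up and still shut, in the middle of the white ring on the black turntable disc. Lift off the lid alone, leaving the sensor in the base, and lay it top side up on the middle of the stack of plates, feeling for the top before letting go; drop nothing, do not slam the lid down, and leave the bottle, the screwdriver and the emergency stop alone.

Things in the scene. Friction and masses are not known exactly. Their poses are not given: they have to be found in the camera images.
- base (a point): Centre of the case's grey base, half-way up it. z axis: from its floor towards the lid (45 deg below level at the start, straight up at the end); x along the case's length, y along its width. The base is 116 x 60 x 28 mm (feet side at z = -14 mm, seam at +14 mm). The middle of the closed case lies at z = +10 mm. A lip stands 5 mm up from the seam inside the lid, 3 mm play.
- lid (a point): Centre of the orange lid, half-way up it: a shell 112 x 56 x 20 mm (x, y, z axes), 2 mm inside the base's outline all round, walls 4 mm, open below. z points out of its flat top (at +10 mm); rim at -10 mm. Closed, it lies 24 mm from the base's centre along z. It can be lifted alone by gripping its 56 mm width above the seam. 0.1 to 0.19 kg.
- sensor_mid (a point): Centre of the loose sensor inside the case, an aluminium block 86 x 30 x 36 mm (x, y, z axes) with a blue top; the z axis points out of its blue top. It has about 3 mm play sideways and 4 mm up and down in the closed case. Lying in the base its centre is 8 mm above the base's centre. 0.12 to 0.25 kg.
- disc_top (a point): Centre of the top face of the fixed black turntable disc, 200 mm in diameter, 15 mm high, with a white ring of 180 mm inner diameter. It does not turn.
- magazine: Fixed white magazine with blue bands, 154 (x) x 124 (y) mm, 40 mm high; origin at the centre of its underside on the table, z up. A stack of grey and green plates 130 x 100 mm stands out of its middle; the flat top of the stack is somewhere between 48 and 80 mm above the table, different each time and not reported. It stands firm under light pushes and sinks above about 14 N.
- case_base: The base as a solid; origin at the middle of the closed case, axes level at the start. The closed case is 116 x 60 x 48 mm; nothing latches lid and base. Pinching lid top and base floor together (48 mm apart) holds it shut; gripping the base's long sides (60 mm apart) leaves the lid just lying on it. Base 0.14 to 0.27 kg.
- case_lid: The lid as a solid; origin at the middle of the closed case (2 mm off), axes level at the start.
- cradle: Fixed V cradle the case lies in: two aluminium V plates 14 mm thick with a clear gap of 70 mm between them, where fingers can pass under the case. Origin on the table under the V, whose vertex line is 36 mm up along y; the walls rise at 45 deg, 46 mm long towards +x (the lid lies on it at the start) and 40 mm long towards -x. The case may lie in it either way up.
- turntable: The turntable disc as a solid; origin at the centre of its underside on the table.
- cleaner: Bystander: blue bottle with a white cap, 52 mm in diameter, 130 mm high, standing; origin at the centre of its foot.
- driver: Bystander: red-handled screwdriver 170 mm long lying on the table along its x axis.
- estop (a joint): Bystander: red emergency stop button on a grey box 70 x 70 x 50 mm on the table beyond the disc; its travel in m, 0 when not pressed, 0.006 fully down.
- estop_top (a point): Top of the emergency stop button.
Mind the look-alikes: they are no part of the job. Of the things that look like the turntable, take the one that is farthest to the robot's right at the start.

How it is judged:
By the outcome, as a careful person would: the job done as asked, in the order asked, and still so for the second after the job is handed in, with the robot touching nothing.
It also fails if it takes over 72 s, if anything falls off the work surface, if the arm or the gripper's body presses on something with over 40 N, if the wrist force passes 120 N, or if a joint passes its speed limit or range.

ROBOT

A 6-joint arm with a two-finger parallel gripper is mounted at the origin on the work surface. World frame = base frame: x ahead of the robot, y to its left, z up, the work surface at z = 0. Lengths are in mm, angles in rad, forces in N, time in s.
With the tool pointing down it reaches from about 325 to 900 mm from the base axis. Payload 6.1 kg.
Tool frame: the origin (TCP) lies midway between the tips of the shut fingers; the grasp point (between the pads) lies 19 mm behind it; z points along the fingers, y is the line along which they close (so a half turn about z gives the same grasp; the last joint's range is limited). The gripper opens to 85 mm and grips with 20 to 120 N. Pads are 22 mm wide; open, the fingers measure 114 mm over their backs; the gripper's body (76 mm by 85 mm) begins 54 mm behind the grasp point. The pads swing forward as they close: fully open they stand 13 mm farther back than shut.
Start: joints at [1.149, 0.22, 1.526, -0, 1.395, -0.126], TCP at [182.189, 597.849, 231.3] pointing down, gripper open.
Joint ranges: [-2.98, 2.98], [-0.91, 2.08], [0.09, 2.57], [-1.24, 4.39], [0.2, 2.65], [-2.68, 2.68]. Speed limits (rad/s): [2.57, 2.57, 3.01, 3.14, 3.14, 3.14].

INTERFACE

Orientations are given as a unit quaternion [w, x, y, z].
In Python, from bench import robot, capture, camera_params, look_for gives the robot as it stands.
- The arm moves only by the tool move_arm, never from a script. Its argument "series" is a list of rows, each a list of 7 numbers: the shift along the world's x, y, z scaled (see below), then the turn, a rotation vector about the world's x, y, z scaled (see below), then the closure, from 0 (fully open) to 1 (shut). In form: [[x, y, z, ax, ay, az, fingers], ...]. A call has 1 to 20 rows; each row is the pose to reach, as a shift and turn from the pose commanded when the call began; what a row does not reach only later rows make up. The controller multiplies each number of a shift by 500 mm and each number of a turn by 30 degrees. A row lasts 1/10 s, in which the tool goes at most 50 mm and 8.59 degrees, less where a joint would pass 70% of its speed; a pose out of reach is approached as far as the arm can. A call with a number of a shift or a turn outside -1 to 1 is refused whole. A call with a gripper value outside its range is refused whole. The fingers move at their own pace and stop on an object; "newtons" is the grip in N (left out, the last holds). Time passes only in rows, so rows that repeat a pose let the fingers close. It gives the time, the measured TCP pose, the force, the opening and the grip force at its end, in the units of the state.
- robot.observe(): the state, without advancing time (a new reading comes with each control period).
- capture(name): name is "scene" or "top" or "wrist"; returns the picture (400x640x3 uint8, red, green, blue); there is no depth.
- camera_params(name): a dict with "K" (3x3 intrinsics, pixels), "k1" (the pictures are not rectified: a ray, as slopes to the right and down, at radius r is drawn at 1 + k1 r^2 times it, then the intrinsics apply), "R" (3x3) and "t" (3): a world point X has camera coordinates R X + t. Camera axes: x right, y down, z forward; pixel columns grow to the right and rows downward; lengths in mm; the calibration is good to about 2 mm. A picture is of the moment at which its call begins: read the wrist's pose just before it. camera_params takes no time and is no camera call; for the wrist camera it gives the pose at the moment of the call.
- robot.hand_in(): hands the job in; it is judged then, once.
Trained networks look in the newest picture that a camera, given by its name, has taken for a name from the list of things; names that differ only in an ending like _2 or _b are one class to them, and where a whole thing is asked for, a point or a joint stands for the part that bears it (a point fixed in the world has none). Each returns a list of dicts, best first, with "conf" (0 to 1); they miss things now and then, are a little off and sometimes report something else, mostly with a low value. They report only what shows in the picture. A call takes as long as a camera call. They do not tell look-alikes from the thing itself.
- look_for(camera, query): "rect" ([left, top, width, height] in pixels, round what is visible of it).
The state is a dict: "time": time; "joints": joint angles; "qd": joint speeds; "joint_torque": joint torques, N m; "position": TCP position; "orientation": TCP orientation; "wrist_force": force on the tool from outside, world axes, zero at the start; "ft_torque": the same for the moment, N m; "opening": finger opening in mm; "grip_force": force on a finger pad.
Only numpy, scipy, OpenCV 4.12 (cv2) and the standard library are available. Lean on these libraries where they do the work, as an engineer would, in place of code of your own. Each camera call takes 0.05 s, during which the arm holds its last target. There are 200 camera calls.

## Working session

There is one attempt and no reset: what is moved stays moved. The work goes in short steps, Python scripts to look and compute and a tool call to move; the robot and the scene stay as the last step left them, time stands still between calls to the robot, and variables do not carry over. Pictures are saved under pics/ and viewed, at most 10 in all, crops included, and the job is handed in when it is done.

Besides the shell and the picture viewer there is one more tool, called as name(argument=value, ...), one argument or row to a line, values as JSON. move_arm: Moves the arm, as the interface text tells. Shifts and turns lie within -1 to 1; 1 stands for 500 mm of shift or 30 degrees of turn. Its arguments: {"type":"object","properties":{"series":{"type":"array"},"newtons":{"type":"number"}},"required":["series"]}

```bash
mkdir -p pics; ls
python3 - <<'E'
from bench import robot, capture, camera_params, look_for
import cv2,numpy as np
print(robot.observe())
ims=[]
for n in ["scene","top"]:
    im=capture(n); cv2.imwrite(f"pics/{n}0.png",im[...,::-1])
    p=camera_params(n); print(n,{k:np.round(v,3).tolist() for k,v in p.items()})
    for q in ["case_base","case_lid","cradle","turntable","magazine","cleaner","driver","estop"]:
        print(n,q,[(np.round(d["rect"]).tolist(),round(d["conf"],2)) for d in look_for(n,q)[:4]])
E
```

```text
pics
{'time': 0.0, 'joints': array([ 1.14888680e+00,  2.21220152e-01,  1.52762329e+00,  4.86721537e-06,
        1.39467274e+00, -1.26098106e-01]), 'qd': array([-1.75477416e-03,  1.69262050e-03,  4.26096957e-04, -3.44800186e-04,
        8.46665983e-06,  9.26847446e-04]), 'joint_torque': array([-1.36912407e-03, -4.96884406e+01, -3.89399493e+01, -3.31128967e-04,
        1.09418028e-02, -2.92322079e-05]), 'position': array([181.95063174, 597.30104459, 230.19648294]), 'orientation': array([-2.62548289e-04,  1.47367389e-01,  9.89081355e-01, -9.25238331e-04]), 'wrist_force': array([ 1.27724493, -0.20461468, -0.36173222]), 'ft_torque': array([ 0.00668119,  0.09037715, -0.02911172]), 'grip_force': 0.0, 'opening': 84.89239795893197}
scene {'K': [[519.054, 0.0, 320.987], [0.0, 519.054, 203.487], [0.0, 0.0, 1.0]], 'k1': -0.015, 'R': [[-0.874, 0.486, 0.012], [0.342, 0.632, -0.695], [-0.345, -0.603, -0.719]], 't': [447.048, -131.202, 1450.041]}
scene case_base [([250.0, 115.0, 46.0, 26.0], 0.57)]
scene case_lid [([255.0, 124.0, 41.0, 22.0], 0.55)]
scene cradle [([256.0, 133.0, 39.0, 32.0], 0.55)]

[... 297 characters left out ...]
0, 187.0, 17.0, 11.0], 0.55)]
top {'K': [[403.029, 0.0, 328.978], [0.0, 403.029, 198.29], [0.0, 0.0, 1.0]], 'k1': -0.004, 'R': [[0.002, -1.0, 0.005], [-0.992, -0.003, -0.128], [0.128, -0.005, -0.992]], 't': [29.83, 534.109, 1140.127]}
top case_base [([435.0, 187.0, 28.0, 42.0], 0.93)]
top case_lid []
top cradle [([419.0, 198.0, 14.0, 33.0], 0.48), ([314.0, 169.0, 67.0, 67.0], 0.44)]
top turntable [([316.0, 171.0, 66.0, 67.0], 0.91), ([204.0, 259.0, 68.0, 69.0], 0.91), ([191.0, 90.0, 64.0, 68.0], 0.59)]
top magazine [([222.0, 179.0, 56.0, 63.0], 0.66)]
top cleaner [([269.0, 119.0, 23.0, 21.0], 0.66)]
top driver [([329.0, 109.0, 11.0, 44.0], 0.67)]
top estop [([392.0, 120.0, 14.0, 11.0], 0.6)]
```

View pics/scene0.png

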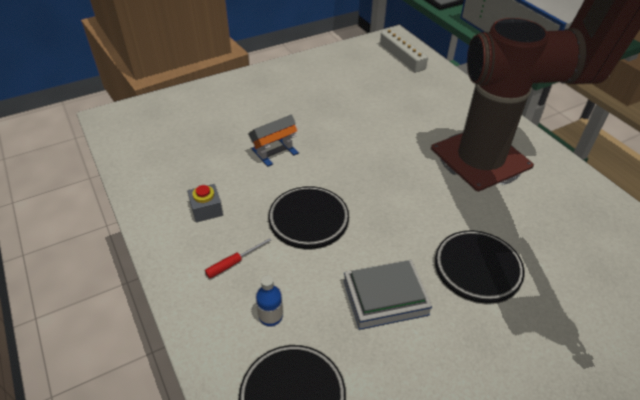

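View pics/top0.png

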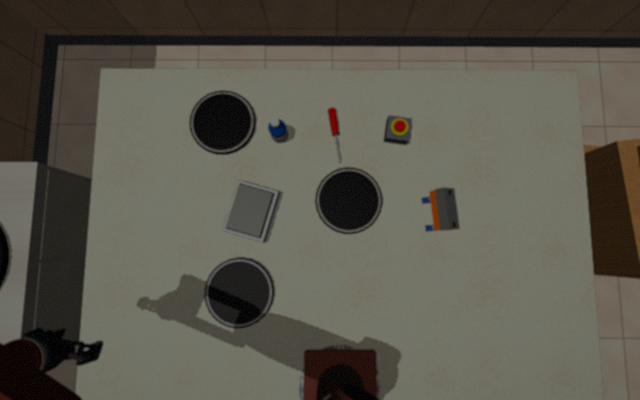

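The scene shows three look-alike discs. Scene pixels are (309,216), (480,265) and (292,375); the matching top pixels are (349,200), (239,292) and (223,123). The robot's right is image-right in the top view, so (349,200) is the one meant, and it has the emergency stop beyond it. The case is at top (440,210) with the orange lid towards +y, and the magazine is at (250,211).

```bash
cat > h.py <<'E'
import numpy as np, cv2
from scipy.spatial.transform import Rotation as Ro
from bench import robot, capture, camera_params, look_for
def ray(p,uv):
    K=p["K"];s=np.array([(uv[0]-K[0][2])/K[0][0],(uv[1]-K[1][2])/K[1][1]]);d=s.copy()
    for _ in range(8): s=d/(1+p["k1"]*(s@s))
    R=np.array(p["R"]);return -R.T@np.array(p["t"]), R.T@np.r_[s,1]
def onz(p,uv,z):
    o,d=ray(p,uv);return o+d*(z-o[2])/d[2]
def tri(obs):
    A=np.zeros((3,3));b=np.zeros(3)
    for p,uv in obs:
        o,d=ray(p,uv);d=d/np.linalg.norm(d);M=np.eye(3)-np.outer(d,d);A+=M;b+=M@o
    x=np.linalg.solve(A,b)
    return x
def proj(p,X):
    c=np.array(p["R"])@X+np.array(p["t"]);s=c[:2]/c[2];s=s*(1+p["k1"]*(s@s));K=np.array(p["K"])
    return K[:2,:2]@s+K[:2,2]
def wrist(name):
    robot.observe();p=camera_params("wrist");im=capture("wrist");cv2.imwrite(f"pics/{name}.png",im[...,::-1])
    np.savez(f"{name}.npz",im=im,**{k:np.array(v) for k,v in p.items()})
    return p,im
def blobs(im,lo,hi,n=4,amin=30):
    m=cv2.inRange(cv2.cvtColor(im,cv2.COLOR_RGB2HSV),np.array(lo),np.array(hi))
    c,_=cv2.findContours(m,cv2.RETR_EXTERNAL,cv2.CHAIN_APPROX_NONE)
    return sorted([x for x in c if cv2.contourArea(x)>=amin],key=cv2.contourArea)[::-1][:n]
OR=((5,150,90),(18,255,255)); BL=((100,120,50),(125,255,255))
def st(): 
    s=robot.observe();return s
E
python3 - <<'E'
from h import *
T=cv2.imread("pics/top0.png");S=cv2.imread("pics/scene0.png")
pt,ps=camera_params("top"),camera_params("scene")
for n,im,p in (("t",T,pt),("s",S,ps)):
    for nm,c in (("or",OR),("bl",BL)):
        for b in blobs(im[...,::-1].copy(),*c,n=6,amin=8): print(n,nm,np.round(cv2.minAreaRect(b)[0],1),np.round(cv2.boundingRect(b)),cv2.contourArea(b))
print("disc",onz(pt,(349,200),15),onz(ps,(309,216),15),tri([(pt,(349,200.5)),(ps,(308.5,216))]))
print("case",onz(pt,(445,210),90)); print("mag",onz(pt,(250,211),55))
for a in ((425,200),(429,228)): print("blue",onz(pt,a,50))
cv2.imwrite("pics/c1.png",np.hstack([cv2.resize(T[90:250,300:480],None,fx=2.2,fy=2.2,interpolation=2),cv2.resize(S[90:250,180:360],None,fx=2.2,fy=2.2,interpolation=2)]))
E
```

```text
t or [628.5 198.5] [618 140  22 118] 1160.0
t or [434.4 210. ] [430 191  10  39] 170.0
t or [591.5 148.5] [585 146  14   6] 27.5
t or [399.5 125.5] [394 120  12  12] 12.0
t bl [277.2 129.9] [269 123  17  14] 113.0
t bl [425.5 200. ] [423 198   6   5] 15.5
t bl [428.8 227.6] [426 226   6   5] 13.5
s or [276.9 135.3] [258 125  38  21] 250.0
s bl [49.  49.5] [  0   0  99 100] 7809.5
s bl [298.   19.5] [226   0 145  40] 3385.5
s bl [410.9  19.6] [385   0  53  40] 666.0
s bl [268.5 298. ] [257 287  24  23] 397.5
s bl [461.6  51.5] [454  39  15  25] 216.5
s bl [440.4  43.9] [432  35  19  22] 124.5
disc [531.5821511  -28.06918055  15.        ] [535.37850364 -17.7227508   15.        ] [531.37303431 -28.56454565   2.66425279]
case [ 495.13834763 -289.73831739   90.        ]
mag [494.14705406 256.24683825  55.        ]
blue [ 527.8883106  -244.85831906   50.        ]
blue [ 447.45694834 -254.03121364   50.        ]
```

View pics/c1.png

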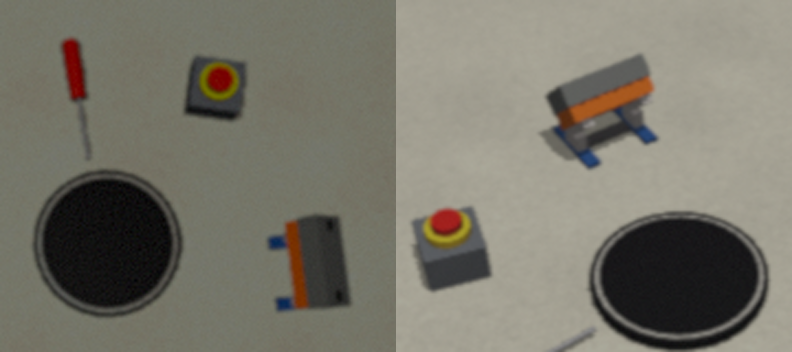

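The crop confirms the disc at top (349,200), next to the red emergency stop box, and the case with its lid side towards +y. Moving towards the case.

move_arm(
  series=[
    [0.54,-0.8,0.2,0,0,0,0],
    [0.54,-0.8,0.2,0,0,0,0],
    [0.54,-0.8,0.2,0,0,0,0],
    [0.54,-0.8,0.2,0,0,0,0],
    [0.54,-0.8,0.2,0,0,0,0],
    [0.54,-0.8,0.2,0,0,0,0],
    [0.54,-0.8,0.2,0,0,0,0],
    [0.54,-0.8,0.2,0,0,0,0],
    [0.54,-0.8,0.2,0,0,0,0],
    [0.54,-0.8,0.2,0,0,0,0],
  ],
)

```text
time: 1.9
position: [453.3, 195.7, 332.3]
orientation: [0.001, 0.148, 0.989, 0.0]
wrist_force: [-0.2, 0.3, -0.5]
opening: 85.2
grip_force: 0.0
```

move_arm(
  series=[
    [0.04,-0.84,0,0,0,0.78,0],
    [0.04,-0.84,0,0,0,0.78,0],
    [0.04,-0.84,0,0,0,0.78,0],
    [0.04,-0.84,0,0,0,0.78,0],
    [0.04,-0.84,0,0,0,0.78,0],
    [0.04,-0.84,0,0,0,0.78,0],
    [0.04,-0.84,0,0,0,0.78,0],
    [0.04,-0.84,0,0,0,0.78,0],
    [0.04,-0.84,0,0,0,0.78,0],
    [0.04,-0.84,0,0,0,0.78,0],
  ],
)

```text
time: 2.9
position: [471.5, -226.8, 330.8]
orientation: [-0.001, -0.054, 0.999, -0.001]
wrist_force: [0.5, 0.4, -0.0]
opening: 85.3
grip_force: 0.0
```

Run:
```python
from h import *
s=st();print(s["time"],s["joints"].round(3),s["position"].round(1),s["orientation"].round(3))
p,im=wrist("w1");print(np.round(p["R"],3),-np.array(p["R"]).T@p["t"])
for nm,c in (("or",OR),("bl",BL)):
    for b in blobs(im,*c,n=6,amin=30): print(nm,np.round(cv2.minAreaRect(b),1).tolist() if 0 else cv2.minAreaRect(b),cv2.contourArea(b))
```

```text
2.9 [-5.980e-01 -7.300e-02  1.652e+00 -2.000e-03  1.563e+00 -2.276e+00] [ 471.5 -226.8  330.8] [-0.001 -0.054  0.999 -0.001]
[[-0.106  0.994 -0.   ]
 [ 0.942  0.1    0.321]
 [ 0.319  0.034 -0.947]] [ 389.46826368 -234.43769136  473.5631881 ]
or ((297.0, 203.0), (26.0, 8.0), 90.0) 169.0
or ((296.0, 161.5), (17.0, 8.0), 90.0) 73.5
bl ((558.310791015625, 331.5772705078125), (26.22933006286621, 5.6165595054626465), 51.842769622802734) 89.5
```

View pics/w1.png

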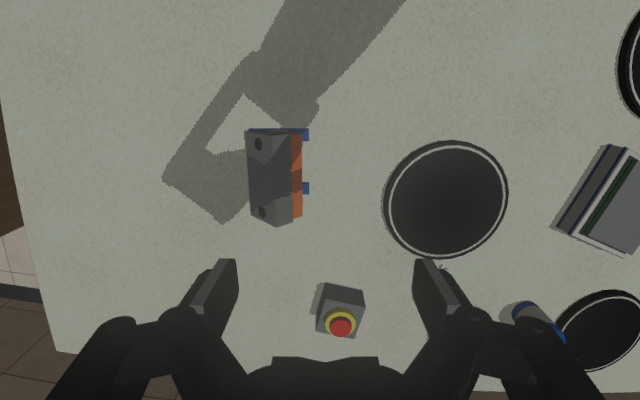

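The wrist view shows the case at about (275,178) with feet on the upper face, the disc at (446,200), and the magazine at (610,215). Next I tilt the tool 45° towards the case.

move_arm(
  series=[
    [0,0.06,-0.08,-0.745,-0.08,0,0],
    [0,0.06,-0.08,-0.745,-0.08,0,0],
    [0,0.06,-0.08,-0.745,-0.08,0,0],
  ],
)

```text
time: 3.25
position: [471.1, -190.0, 289.7]
orientation: [0.01, -0.056, 0.979, -0.196]
wrist_force: [0.2, -0.5, 1.1]
opening: 85.4
grip_force: 0.0
```

move_arm(
  series=[
    [0,0.06,-0.08,-0.745,-0.08,0,0],
    [0,0.06,-0.08,-0.745,-0.08,0,0],
    [0,0.06,-0.08,-0.745,-0.08,0,0],
    [0,0.06,-0.08,-0.745,-0.08,0,0],
  ],
)

```text
time: 3.65
position: [470.8, -158.8, 248.3]
orientation: [0.018, -0.056, 0.922, -0.382]
wrist_force: [-0.3, 1.8, -0.6]
opening: 85.5
grip_force: 0.0
```

Run:
```python
from h import *
s=st();print(s["time"],s["joints"].round(3),s["position"].round(1),Ro.from_quat(s["orientation"][[1,2,3,0]]).as_matrix().round(3))
p,im=wrist("w2");print(-np.array(p["R"]).T@p["t"])
for nm,c in (("or",OR),("bl",BL)):
    for b in blobs(im,*c,n=6,amin=30): print(nm,cv2.minAreaRect(b),cv2.contourArea(b))
a=cv2.imread("pics/w1.png")[110:240,215:345]
c=proj(p,np.array([489,-283,74])).astype(int);print(c)
x0,y0=max(c[0]-80,0),max(c[1]-80,0);b=cv2.imread("pics/w2.png")[y0:y0+160,x0:x0+160];print("origin",x0,y0)
a=cv2.resize(a,(390,390),interpolation=2);b=cv2.resize(b,None,fx=390/b.shape[0],fy=390/b.shape[0],interpolation=2);print(b.shape)
cv2.imwrite("pics/c2.png",np.hstack([a,b]))
```

```text
3.65 [-0.006 -0.128  2.045 -0.833  1.25  -1.411] [ 470.8 -158.8  248.3] [[-0.993 -0.089  0.076]
 [-0.117  0.702 -0.702]
 [ 0.009 -0.706 -0.708]]
[377.90671142 -67.31777872 350.06533572]
or ((362.8907470703125, 181.99398803710938), (16.57787322998047, 94.95346069335938), 3.1363582611083984) 1342.5
bl ((99.5, 132.5), (265.0, 199.0), 90.0) 25627.5
[353 171]
origin 273 91
(390, 390, 3)
```

View pics/c2.png

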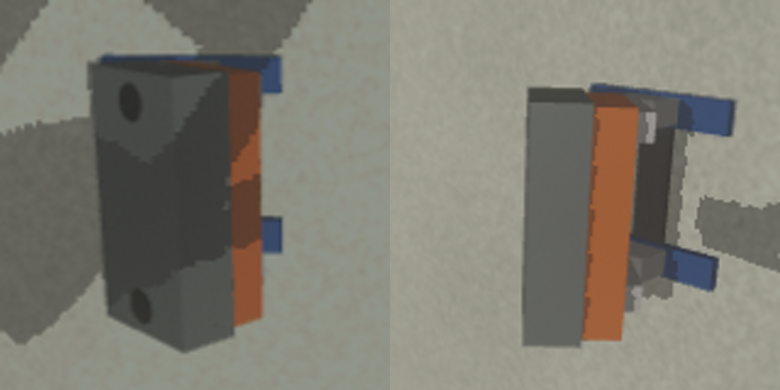

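Run:
```python
from h import *
from scipy.optimize import least_squares
L=lambda n:dict(np.load(n+".npz"))
w1,w2=L("w1"),L("w2")
A=[((90,63),(-58,-30,-24)),((172,76),(-58,30,-24)),((183,352),(58,30,-24)),((107,316),(58,-30,-24)),((232,337),(58,30,4)),((262,318),(56,28,24)),((262,68),(-56,28,24))]
B=[((527,101),(-58,30,-24)),((592,103),(-58,30,4)),((522,346),(58,30,-24)),((581,346),(58,30,4)),((638,106),(-56,28,24)),((622,341),(56,28,24))]
O=[(w1,np.array([215+a/3,110+b/3]),np.array(c,float)) for (a,b),c in A]+[(w2,np.array([273+(a-390)/2.4375,91+b/2.4375]),np.array(c,float)) for (a,b),c in B]
s=.5**.5;e=np.array([.994,.108,0]);u=np.array([-.108,.994,0]);Z=np.array([0,0,1.])
M0=np.c_[e,s*(u+Z),s*(u-Z)]
print(np.linalg.det(M0))
f=lambda q:np.concatenate([proj(p,Ro.from_rotvec(q[3:]).as_matrix()@M0@c+q[:3]*100)-uv for p,uv,c in O])
r=least_squares(f,[4.89,-2.83,.74,0,0,0],loss="soft_l1")
print("C",r.x[:3]*100,"rot deg",np.degrees(r.x[3:]));print(f(r.x).reshape(-1,2).round(1).tolist())
M=Ro.from_rotvec(r.x[3:]).as_matrix()@M0;print(M.round(3))
g=lambda q:np.concatenate([proj(p,Ro.from_rotvec([0,0,q[2]]).as_matrix()@M0@c+np.r_[q[:2]*100,74.2])-uv for p,uv,c in O])
r=least_squares(g,[4.89,-2.83,0],loss="soft_l1");print("constrained",r.x*[100,100,57.3],np.abs(g(r.x)).max())
# disc from w1 and top
for n,im,p in (("w1",w1["im"],w1),("top",cv2.imread("pics/top0.png")[...,::-1].copy(),camera_params("top"))):
    c=proj(p,np.array([532,-26,15.]));m=cv2.inRange(im,(0,0,0),(55,55,55));nn,lab,stt,cen=cv2.connectedComponentsWithStats(m)
    k=lab[int(c[1]),int(c[0])];cnt=cv2.findContours((lab==k).astype(np.uint8),0,1)[0][0][:,0]
    P=np.array([onz(p,q,15)[:2] for q in cnt.astype(float)]);print(n,"disc",stt[k],cv2.minEnclosingCircle(P.astype(np.float32)),np.mean(P,0))
```

```text
-0.9997000000000001
C [ 498.88105666 -288.98561378   74.92818304] rot deg [-0.14987848  0.14795485 -0.70436611]
[[-0.6, -0.2], [-0.3, -0.1], [0.0, 0.0], [-0.3, -0.7], [0.7, -1.0], [1.0, -0.3], [-0.1, 0.7], [0.2, 0.2], [0.2, -0.2], [-0.0, -0.1], [-0.3, 0.3], [-0.1, 0.7], [-0.3, 0.3]]
[[ 0.995 -0.066 -0.07 ]
 [ 0.096  0.706  0.702]
 [-0.003  0.705 -0.709]]
constrained [ 499.15326794 -289.23487911   -0.62269245] 1.0041768105523943
w1 disc [ 392  149  110  105 9070] ((533.0369262695312, -24.323484420776367), 89.35558319091797) [530.58243554 -24.81116606]
top disc [ 319  171   60   59 2727] ((532.6082153320312, -26.382986068725586), 87.8500747680664) [531.54138379 -26.00074132]
```

move_arm(
  series=[
    [0.044,-0.136,-0.222,0,0,0,0],
    [0.044,-0.136,-0.222,0,0,0,0],
    [0.044,-0.136,-0.222,0,0,0,0],
    [0.044,-0.136,-0.222,0,0,0,0],
    [0.044,-0.136,-0.222,0,0,0,0],
    [0.044,-0.136,-0.222,0,0,0,0],
  ],
)

```text
time: 4.3
position: [495.6, -230.4, 142.9]
orientation: [0.021, -0.051, 0.923, -0.382]
wrist_force: [-0.4, 0.4, -0.1]
opening: 85.7
grip_force: 0.0
```

Run:
```python
from h import *
s=st();print(s["time"],s["joints"].round(3),s["position"].round(1),Ro.from_quat(s["orientation"][[1,2,3,0]]).as_matrix().round(3))
t=np.array([500.5,-304.5,59]);print((t-s["position"])/500)
w2=dict(np.load("w2.npz"))
for uv in ((273+(734-390)/2.4375,91+118/2.4375),(273+(716-390)/2.4375,91+274/2.4375)): print([onz(w2,uv,z).round(0) for z in (3,40)])
```

```text
4.3 [-0.159  0.079  2.068 -0.947  0.997 -1.297] [ 495.6 -230.4  142.9] [[-0.994 -0.078  0.078]
 [-0.11   0.703 -0.703]
 [ 0.    -0.707 -0.707]]
[ 0.00977862 -0.1482903  -0.16777112]
[array([ 449., -251.,    3.]), array([ 442., -231.,   40.])]
[array([ 533., -243.,    3.]), array([ 516., -225.,   40.])]
```

move_arm(
  series=[
    [0.005,-0.074,-0.084,0,0,0,0],
    [0.0075,-0.111,-0.126,0,0,0,0],
    [0.01,-0.148,-0.168,0,0,0,0],
    [0.01,-0.148,-0.168,0,0,0,0],
    [0.01,-0.148,-0.168,0,0,0,0],
  ],
  newtons=60,
)

```text
time: 4.8
position: [500.1, -304.2, 58.0]
orientation: [0.02, -0.052, 0.922, -0.382]
wrist_force: [-0.3, 0.3, 0.1]
opening: 85.5
grip_force: 0.0
```

Run:
```python
from h import *
s=st();print(s["time"],s["joints"].round(3),s["position"].round(1),s["wrist_force"].round(1))
p,im=wrist("w3")
b=cv2.imread("pics/w3.png");cv2.imwrite("pics/w3c.png",b[60:400,140:540])
```

```text
4.8 [-0.31   0.271  2.055 -1.114  0.804 -1.181] [ 500.1 -304.2   58. ] [-0.3  0.3  0.1]
```

View pics/w3c.png

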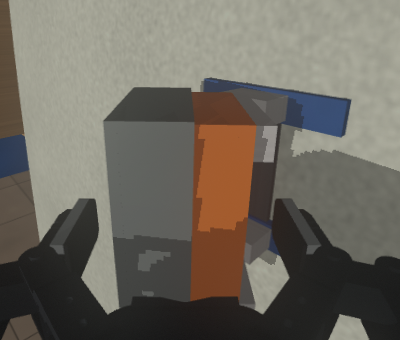

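The fingers straddle the case (crop x 118–245, between tips at 98 and 275). Closing.

move_arm(
  series=[
    [0,0,0,0,0,0,1],
    [0,0,0,0,0,0,1],
    [0,0,0,0,0,0,1],
    [0,0,0,0,0,0,1],
    [0,0,0,0,0,0,1],
    [0,0,0,0,0,0,1],
    [0,0,0,0,0,0,1],
  ],
  newtons=60,
)

```text
time: 5.55
position: [500.8, -305.0, 59.9]
orientation: [0.021, -0.052, 0.922, -0.384]
wrist_force: [-3.0, 3.7, 13.4]
opening: 47.5
grip_force: 61.1
```

move_arm(
  series=[
    [0,0,0.01,0,0,0,1],
    [0,0,0.03,0,0,0,1],
    [0,0,0.06,0,0,0,1],
    [0,0,0.1,0,0,0,1],
    [0,0.03,0.15,0,0,0,1],
    [0,0.06,0.2,0,0,0,1],
    [0,0.1,0.26,0,0,0,1],
    [0,0.1,0.26,0,0,0,1],
    [0,0.1,0.26,0,0,0,1],
  ],
)

```text
time: 6.45
position: [499.1, -253.4, 186.3]
orientation: [0.02, -0.052, 0.923, -0.381]
wrist_force: [-0.7, -0.7, -6.5]
opening: 47.3
grip_force: 64.6
```

Run:
```python
from h import *
s=st();print(s["time"],s["joints"].round(3),s["position"].round(1),s["wrist_force"].round(1),s["ft_torque"].round(2),Ro.from_quat(s["orientation"][[1,2,3,0]]).as_matrix().round(3)[:,2])
```

```text
6.45 [-0.207  0.015  2.037 -0.906  1.022 -1.42 ] [ 499.1 -253.4  186.3] [-0.7 -0.7 -6.5] [ 1.01  0.12 -0.01] [ 0.077 -0.702 -0.708]
```

move_arm(
  series=[
    [0,0,0,0.092,-0.843,-0.849,1],
    [0,0,0,0.092,-0.843,-0.849,1],
    [0,0,0,0.092,-0.843,-0.849,1],
    [0,0,0,0.092,-0.843,-0.849,1],
    [0,0,0,0.092,-0.843,-0.849,1],
  ],
)

```text
time: 6.95
position: [497.4, -254.3, 183.6]
orientation: [0.135, 0.237, 0.894, -0.356]
wrist_force: [0.2, 0.6, -5.6]
opening: 47.2
grip_force: 64.8
```

move_arm(
  series=[
    [0,0,0,0.092,-0.843,-0.849,1],
    [0,0,0,0.092,-0.843,-0.849,1],
    [0,0,0,0.092,-0.843,-0.849,1],
    [0,0,0,0.092,-0.843,-0.849,1],
    [0,0,0,0.092,-0.843,-0.849,1],
  ],
)

```text
time: 7.45
position: [498.1, -254.3, 184.6]
orientation: [0.239, 0.5, 0.778, -0.297]
wrist_force: [0.1, -0.1, -5.3]
opening: 47.3
grip_force: 64.8
```

move_arm(
  series=[
    [0,0,0,0.092,-0.843,-0.849,1],
    [0,0,0,0.092,-0.843,-0.849,1],
    [0,0,0,0.092,-0.843,-0.849,1],
    [0,0,0,0.092,-0.843,-0.849,1],
    [0,0,0,0.092,-0.843,-0.849,1],
  ],
)

```text
time: 7.95
position: [498.5, -254.2, 185.3]
orientation: [0.319, 0.715, 0.586, -0.209]
wrist_force: [-0.5, -0.1, -5.5]
opening: 47.1
grip_force: 64.7
```

move_arm(
  series=[
    [0,0,0,0.092,-0.843,-0.849,1],
    [0,0,0,0.092,-0.843,-0.849,1],
    [0,0,0,0.092,-0.843,-0.849,1],
    [0,0,0,0.092,-0.843,-0.849,1],
    [0,0,0,0.092,-0.843,-0.849,1],
  ],
)

```text
time: 8.45
position: [498.8, -254.2, 185.7]
orientation: [0.369, 0.861, 0.336, -0.099]
wrist_force: [-0.3, 0.1, -5.7]
opening: 47.2
grip_force: 64.8
```

move_arm(
  series=[
    [0,0,0,0.092,-0.843,-0.849,1],
    [0,0,0,0.092,-0.843,-0.849,1],
    [0,0,0,0.092,-0.843,-0.849,1],
    [0,0,0,0.092,-0.843,-0.849,1],
    [0,0,0,0.092,-0.843,-0.849,1],
    [0,0,0,0.092,-0.843,-0.849,1],
  ],
)

```text
time: 9.05
position: [499.0, -254.2, 186.0]
orientation: [0.382, 0.922, 0.055, 0.019]
wrist_force: [-0.9, -0.3, -4.6]
opening: 47.3
grip_force: 64.8
```

Run:
```python
from h import *
s=st();print(s["time"],s["joints"].round(3),s["position"].round(1),s["wrist_force"].round(1),s["opening"],Ro.from_quat(s["orientation"][[1,2,3,0]]).as_matrix().round(3))
s=.5**.5;e=np.array([.995,.096,0]);u=np.array([-.096,.995,0]);Z=np.array([0,0,1.])
a=-s*(u+Z);y=-s*(u-Z);print(np.c_[np.cross(y,a),y,a].round(3))
R=Ro.from_matrix(np.c_[np.cross(y,a),y,a])*Ro.from_quat(robot.observe()["orientation"][[1,2,3,0]]).inv();print("fix rot/30deg",np.degrees(R.as_rotvec())/30)
p,im=wrist("w4")
```

```text
9.05 [-0.208  0.015  2.038 -0.908  1.019  1.716] [ 499.  -254.2  186. ] [-0.9 -0.3 -4.6] 47.255622276493746 [[ 0.993  0.088  0.077]
 [ 0.117 -0.702 -0.702]
 [-0.007  0.707 -0.708]]
[[ 0.995  0.068  0.068]
 [ 0.096 -0.704 -0.704]
 [ 0.     0.707 -0.707]]
fix rot/30deg [ 0.00021982 -0.01377831 -0.03983682]
```

View pics/w4.png

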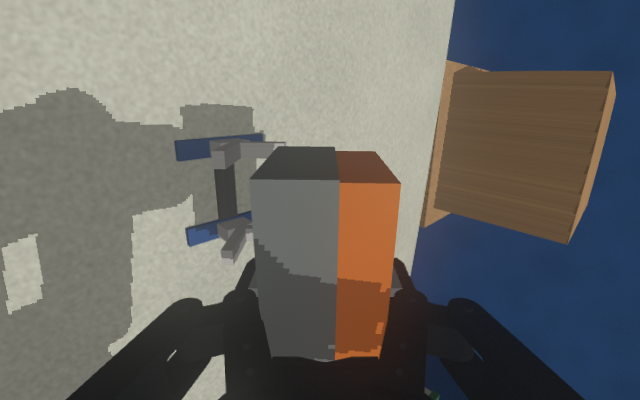

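The case is held shut with the orange lid at (370,230), grey base at (295,240), and the empty cradle at left (235,190). Lowering it back.

move_arm(
  series=[
    [0,-0.06,-0.06,0,-0.014,-0.04,1],
    [0,-0.1,-0.12,0,-0.014,-0.04,1],
    [0,-0.1,-0.18,0,-0.014,-0.04,1],
    [0,-0.1,-0.23,0,-0.014,-0.04,1],
    [0,-0.1,-0.25,0,-0.014,-0.04,1],
    [0,-0.1,-0.25,0,-0.014,-0.04,1],
  ],
)

```text
time: 9.7
position: [498.9, -304.6, 60.9]
orientation: [0.383, 0.923, 0.043, 0.018]
wrist_force: [0.3, -0.2, -5.8]
opening: 46.9
grip_force: 64.6
```

move_arm(
  series=[
    [0,0,-0.004,0,0,0,1],
    [0,0,-0.008,0,0,0,1],
    [0,0,-0.008,0,0,0,1],
  ],
)

```text
time: 10.0
position: [500.4, -305.2, 60.2]
orientation: [0.384, 0.922, 0.042, 0.02]
wrist_force: [-3.4, -1.4, 4.5]
opening: 47.6
grip_force: 64.9
```

move_arm(
  series=[
    [0,0,0,0,0,0,0.4],
    [0,0,0,0,0,0,0.3],
    [0,0,0,0,0,0,0],
    [0,0,0,0,0,0,0],
    [0,0,0,0,0,0,0],
    [0,0,0,0,0,0,0],
  ],
)

```text
time: 10.6
position: [499.2, -304.1, 57.2]
orientation: [0.382, 0.923, 0.042, 0.02]
wrist_force: [0.2, -1.1, 0.2]
opening: 85.5
grip_force: 0.0
```

move_arm(
  series=[
    [-0.003,0.03,0.03,0,0,0,0],
    [-0.01,0.1,0.1,0,0,0,0],
    [-0.015,0.15,0.15,0,0,0,0],
    [-0.02,0.2,0.2,0,0,0,0],
    [-0.025,0.25,0.28,0,0,0,0],
    [-0.025,0.25,0.36,0,0,0,0],
    [-0.025,0.25,0.36,0,0,0,0],
  ],
)

```text
time: 11.3
position: [490.3, -178.7, 244.3]
orientation: [0.383, 0.922, 0.041, 0.025]
wrist_force: [0.5, -0.8, 0.6]
opening: 85.1
grip_force: 0.0
```

Run:
```python
from h import *
s=st();print(s["time"],s["joints"].round(3),s["position"].round(1),s["wrist_force"].round(1),s["opening"])
p,im=wrist("w5")
```

```text
11.3 [-0.047 -0.081  2.011 -0.846  1.211  1.75 ] [ 490.3 -178.7  244.3] [ 0.5 -0.8  0.6] 85.10897426783703
```

View pics/w5.png

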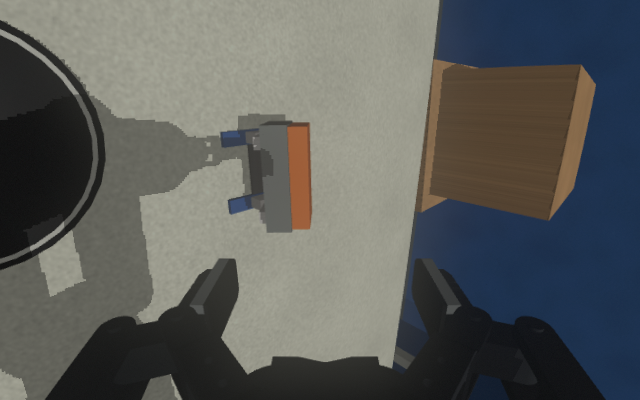

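The case is seated lid up in the cradle (orange at (300,176)). Swinging the tool round to the other side for the regrasp.

move_arm(
  series=[
    [0.016,-0.12,0.126,0.995,0.096,0,0],
    [0.016,-0.12,0.126,0.995,0.096,0,0],
    [0.016,-0.12,0.126,0.995,0.096,0,0],
    [0.016,-0.12,0.126,0.995,0.096,0,0],
  ],
)

```text
time: 11.75
position: [495.5, -240.9, 302.5]
orientation: [0.129, 0.991, 0.044, 0.009]
wrist_force: [-1.0, 0.0, -0.1]
opening: 85.6
grip_force: 0.0
```

move_arm(
  series=[
    [0.02,-0.22,-0.02,0.995,0.096,0,0],
    [0.02,-0.22,-0.02,0.995,0.096,0,0],
    [0.02,-0.22,-0.02,0.995,0.096,0,0],
    [0.02,-0.22,-0.02,0.995,0.096,0,0],
  ],
)

```text
time: 12.15
position: [502.6, -353.3, 286.6]
orientation: [-0.134, 0.99, 0.041, -0.008]
wrist_force: [0.1, 0.4, -0.2]
opening: 85.3
grip_force: 0.0
```

move_arm(
  series=[
    [0.002,-0.02,-0.06,0.995,0.096,0,0],
    [0.002,-0.02,-0.12,0.995,0.096,0,0],
    [0.002,-0.02,-0.2,0.995,0.096,0,0],
    [0.002,-0.02,-0.2,0.995,0.096,0,0],
    [0.002,-0.02,-0.2,0.995,0.096,0,0],
    [0.002,-0.02,-0.2,0.995,0.096,0,0],
  ],
)

```text
time: 12.75
position: [505.5, -359.5, 189.3]
orientation: [-0.382, 0.923, 0.041, -0.02]
wrist_force: [-0.1, -0.5, 0.4]
opening: 85.4
grip_force: 0.0
```

Run:
```python
from h import *
s=st();print(s["time"],s["joints"].round(3),s["position"].round(1),s["wrist_force"].round(1))
R0=Ro.from_quat(s["orientation"][[1,2,3,0]]);print(R0.as_matrix().round(3))
k=.5**.5;e=np.array([.995,.096,0]);u=np.array([-.096,.995,0]);Z=np.array([0,0,1.])
a=k*(u-Z);y=-k*(u+Z)
R=Ro.from_matrix(np.c_[np.cross(y,a),y,a])*R0.inv();print("fix rot/30deg",np.degrees(R.as_rotvec())/30)
C=np.array([499,-289,74.5])
for b in (21,-99): print(((C+b*a)-s["position"])/500)
p,im=wrist("w6")
m=np.c_[e,k*(u+Z),-a]
b=blobs(im,*OR,n=2);print([cv2.minAreaRect(x) for x in b])
q=[proj(p,C+m@np.array(c,float)) for c in ((-56,-28,24),(-56,28,24),(56,28,24),(56,-28,24))];print(np.round(q))
for x in q: cv2.circle(im,tuple(np.round(x).astype(int).tolist()),3,(0,255,0),-1)
cv2.imwrite("pics/w6.png",im[...,::-1])
```

```text
12.75 [-0.943  0.732  1.099  0.403  1.989  0.574] [ 505.5 -359.5  189.3] [-0.1 -0.5  0.4]
[[ 0.996  0.06  -0.067]
 [ 0.09  -0.705  0.703]
 [-0.005 -0.706 -0.708]]
fix rot/30deg [ 0.00322402 -0.0098438   0.01130315]
[-0.01583249  0.17045146 -0.25924797]
[ 0.00045925  0.00159436 -0.08954234]
[((367.4999694824219, 191.49996948242188), (68.99998474121094, 124.99998474121094), -0.0)]
[[391. 255.]
 [330. 255.]
 [329. 130.]
 [400. 129.]]
```

View pics/w6.png

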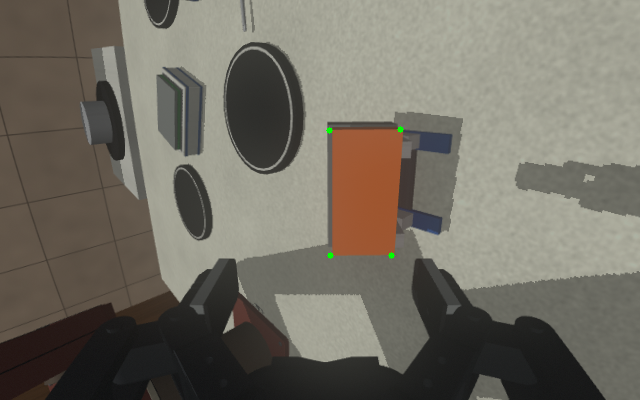

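The predicted lid corners (green) match the orange lid within 1–3 px. Approaching along the tool and gripping the base sides.

move_arm(
  series=[
    [0,0,-0.09,0,0,0,0],
    [-0.004,0.04,-0.13,0,0,0,0],
    [-0.008,0.09,-0.18,0,0,0,0],
    [-0.012,0.13,-0.22,0,0,0,0],
    [-0.016,0.17,-0.258,0,0,0,0],
    [-0.016,0.17,-0.258,0,0,0,0],
    [-0.016,0.17,-0.258,0,0,0,0],
  ],
  newtons=60,
)

```text
time: 13.5
position: [499.0, -274.9, 64.3]
orientation: [-0.38, 0.924, 0.043, -0.018]
wrist_force: [-0.7, -0.5, 0.6]
opening: 85.7
grip_force: 0.0
```

move_arm(
  series=[
    [0,0,0,0,0,0,1],
    [0,0,0,0,0,0,1],
    [0,0,0,0,0,0,1],
    [0,0,0,0,0,0,1],
    [0,0,0,0,0,0,1],
    [0,0,0,0,0,0,1],
  ],
)

```text
time: 14.1
position: [499.1, -278.2, 63.1]
orientation: [-0.378, 0.925, 0.041, -0.017]
wrist_force: [2.3, -6.7, 2.4]
opening: 58.3
grip_force: 66.8
```

move_arm(
  series=[
    [0,0,0.01,0,0,0,1],
    [0,0,0.03,0,0,0,1],
    [0,0,0.05,0,0,0,1],
    [0,0,0.07,0,0,0,1],
    [0,0,0.1,0,0,0,1],
    [0,0,0.13,-0.12,-0.012,0,1],
    [0,0,0.16,-0.27,-0.026,0,1],
    [0,0,0.18,-0.42,-0.04,0,1],
    [0,0,0.2,-0.57,-0.055,0,1],
    [0,0,0.2,-0.72,-0.07,0,1],
    [0,0,0.2,-0.86,-0.083,0,1],
    [0,0,0.2,-0.995,-0.096,0,1],
    [0,0,0.2,-0.995,-0.096,0,1],
  ],
)

```text
time: 15.4
position: [497.9, -272.3, 163.3]
orientation: [-0.13, 0.99, 0.045, -0.006]
wrist_force: [-0.3, 1.4, -5.1]
opening: 58.6
grip_force: 65.8
```

Run:
```python
from h import *
s=st();print(s["time"],s["joints"].round(3),s["position"].round(1),s["wrist_force"].round(1),s["ft_torque"].round(2),s["opening"])
R0=Ro.from_quat(s["orientation"][[1,2,3,0]])
e=np.array([.995,.096,0]);u=np.array([-.096,.995,0]);Z=np.array([0,0,1.])
R=Ro.from_matrix(np.c_[e,-u,-Z])*R0.inv();print("rot/30deg",np.degrees(R.as_rotvec())/30)
```

```text
15.4 [-0.743  0.273  1.617  0.175  1.449  0.698] [ 497.9 -272.3  163.3] [-0.3  1.4 -5.1] [-0.33 -0.03  0.02] 58.557386403463
rot/30deg [-0.49492034 -0.04671901  0.00841769]
```

move_arm(
  series=[
    [0,0,0,-0.12,-0.012,0,1],
    [0,0,0,-0.25,-0.024,0,1],
    [0.001,0.01,0,-0.37,-0.036,0,1],
    [0.004,0.03,0,-0.495,-0.047,0.008,1],
    [0.009,0.065,0,-0.495,-0.047,0.008,1],
    [0.016,0.115,0,-0.495,-0.047,0.008,1],
    [0.025,0.175,0,-0.495,-0.047,0.008,1],
    [0.034,0.235,0,-0.495,-0.047,0.008,1],
    [0.042,0.295,-0.01,-0.495,-0.047,0.008,1],
    [0.05,0.355,-0.03,-0.495,-0.047,0.008,1],
    [0.058,0.41,-0.05,-0.495,-0.047,0.008,1],
    [0.064,0.455,-0.07,-0.495,-0.047,0.008,1],
    [0.069,0.485,-0.09,-0.495,-0.047,0.008,1],
    [0.071,0.495,-0.107,-0.495,-0.047,0.008,1],
    [0.071,0.495,-0.107,-0.495,-0.047,0.008,1],
    [0.071,0.495,-0.107,-0.495,-0.047,0.008,1],
  ],
)

```text
time: 17.0
position: [533.1, -27.4, 107.7]
orientation: [-0.0, 0.999, 0.047, -0.001]
wrist_force: [0.4, 0.7, -5.7]
opening: 58.4
grip_force: 66.1
```

Run:
```python
from h import *
s=st();print(s["time"],s["joints"].round(3),s["position"].round(1),s["wrist_force"].round(1),s["opening"])
R0=Ro.from_quat(s["orientation"][[1,2,3,0]]);print(R0.as_matrix().round(3))
e=np.array([.995,.096,0]);u=np.array([-.096,.995,0]);Z=np.array([0,0,1.])
print("rot/30deg",np.degrees((Ro.from_matrix(np.c_[e,-u,-Z])*R0.inv()).as_rotvec())/30)
p,im=wrist("w7"); S=capture("scene"); Q=S[100:300,220:460]
a=cv2.resize(Q,(480,400),interpolation=2); cv2.imwrite("pics/w7m.png",np.hstack([im[:,160:480],a])[...,::-1])
```

```text
17.0 [-0.199  0.13   1.874  0.     1.139  1.278] [533.1 -27.4 107.7] [ 0.4  0.7 -5.7] 58.39384023508736
[[ 0.996  0.093 -0.002]
 [ 0.093 -0.996  0.001]
 [-0.001 -0.001 -1.   ]]
rot/30deg [-0.00135788 -0.00293881  0.005779  ]
```

View pics/w7m.png

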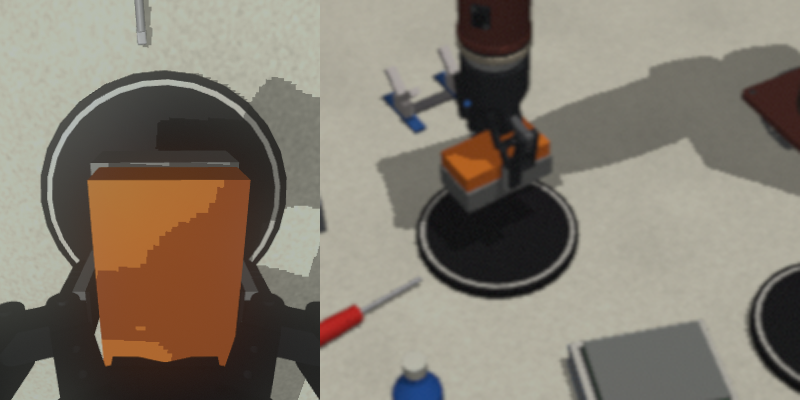

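The case is shut and level above the disc (lid at crop (168,270)). Lowering, and checking its centre from this picture.

move_arm(
  series=[
    [0,0.004,-0.03,0,0,0,1],
    [0,0.004,-0.08,0,0,0,1],
    [0,0.004,-0.12,0,0,0,1],
    [0,0.004,-0.14,0,0,0,1],
    [0,0.004,-0.15,0,0,0,1],
    [0,0.004,-0.15,0,0,0,1],
  ],
)

```text
time: 17.7
position: [532.9, -24.8, 32.3]
orientation: [-0.0, 0.999, 0.047, -0.001]
wrist_force: [0.0, 0.4, -4.9]
opening: 58.6
grip_force: 66.2
```

Run:
```python
from h import *
s=st();print(s["time"],s["position"].round(1),s["wrist_force"].round(1))
w=dict(np.load("w7.npz"));TCP=np.array([533.1,-27.4,107.7])
for z in (144,150,156):
    A=onz(w,(248,180),z);B=onz(w,(410,180),z);m=(A+B)/2;d=A-B;print(z,np.linalg.norm(d),np.degrees(np.arctan2(d[1],d[0])),"centre-TCP",(m-56*np.array([.995,.096,0])-TCP).round(1))
# disc again, from w7: white ring / dark comps
c=cv2.cvtColor(w["im"],cv2.COLOR_RGB2GRAY)
# case base far edge
```

```text
17.7 [532.9 -24.8  32.3] [ 0.   0.4 -4.9]
144 57.82369727513299 95.31134843747482 centre-TCP [-1.8 -0.7 36.3]
150 54.559082914753766 95.31134843747478 centre-TCP [-0.2 -0.5 42.3]
156 51.29446855437454 95.31134843747473 centre-TCP [ 1.4 -0.3 48.3]
```

move_arm(
  series=[
    [0.001,0,-0.006,0,0,0,1],
    [0.001,0,-0.01,0,0,0,1],
    [0.001,0,-0.012,0,0,0,1],
    [0.001,0,-0.014,0,0,0,1],
    [0.001,0,-0.014,0,0,0,1],
  ],
)

```text
time: 18.2
position: [533.7, -24.6, 25.9]
orientation: [-0.0, 0.999, 0.047, -0.0]
wrist_force: [0.4, 0.0, -6.6]
opening: 58.7
grip_force: 66.2
```

move_arm(
  series=[
    [0,0,-0.002,0,0,0,1],
    [0,0,-0.004,0,0,0,1],
    [0,0,-0.004,0,0,0,1],
  ],
)

```text
time: 18.5
position: [533.5, -24.6, 23.6]
orientation: [-0.0, 0.999, 0.047, -0.0]
wrist_force: [-0.9, -0.4, -5.5]
opening: 58.4
grip_force: 66.2
```

move_arm(
  series=[
    [0,0,-0.002,0,0,0,1],
    [0,0,-0.002,0,0,0,1],
  ],
)

```text
time: 18.7
position: [533.8, -24.7, 22.9]
orientation: [-0.0, 0.999, 0.047, -0.0]
wrist_force: [-0.7, 0.7, -5.5]
opening: 58.7
grip_force: 66.3
```

move_arm(
  series=[
    [0,0,-0.002,0,0,0,1],
    [0,0,-0.002,0,0,0,1],
  ],
)

```text
time: 18.9
position: [533.8, -24.7, 22.7]
orientation: [-0.0, 0.999, 0.047, -0.0]
wrist_force: [-5.1, 1.1, 4.4]
opening: 58.7
grip_force: 67.4
```

move_arm(
  series=[
    [0,0,0,0,0,0,0.25],
    [0,0,0,0,0,0,0.15],
    [0,0,0,0,0,0,0],
    [0,0,0,0,0,0,0],
    [0,0,0,0,0,0,0],
    [0,0,0.02,0,0,0,0],
    [0,0,0.038,0,0,0,0],
    [0,0,0.038,0,0,0,0],
    [0,0,0.038,0,0,0,0],
  ],
)

```text
time: 19.8
position: [534.3, -24.8, 41.6]
orientation: [-0.0, 0.999, 0.047, 0.001]
wrist_force: [-0.6, -0.3, -1.1]
opening: 85.0
grip_force: 0.0
```

Run:
```python
from h import *
s=st();print(s["time"],s["position"].round(1),s["wrist_force"].round(1),s["opening"])
p,im=wrist("w8");pt=camera_params("top")
for z in (63,):
    b=blobs(im,*OR,n=2)[0]; c=cv2.boundingRect(b); print(c)
    q=cv2.minAreaRect(b[:, :]);row=b[:,0,1].min()+3;xs=b[:,0,0][abs(b[:,0,1]-row)<=2];A,B=onz(p,(xs.min(),row-3),z),onz(p,(xs.max(),row-3),z);d=A-B
    print("lid far edge",A.round(1),B.round(1),np.linalg.norm(d),np.degrees(np.arctan2(d[1],d[0])),"centre",((A+B)/2-56*np.array([.995,.096,0])).round(1))
for n in ("top","scene"):
    im=capture(n); cv2.imwrite(f"pics/{n}1.png",im[...,::-1])
    print(n,[np.round(d["rect"]).tolist() for d in look_for(n,"case_lid")[:2]],[np.round(d["rect"]).tolist() for d in look_for(n,"magazine")[:2]])
# stack corners: from w1-type views; magazine contour in top image
im=cv2.imread("pics/top1.png");g=cv2.cvtColor(im,cv2.COLOR_BGR2GRAY)[170:250,215:290];print("\n".join(" ".join("%3d"%v for v in r[::3]) for r in g[::3]))
```

```text
19.8 [534.3 -24.8  41.6] [-0.6 -0.3 -1.1] 85.01551567633368
(258, 159, 140, 207)
lid far edge [590.3   5.9  63. ] [595.  -44.8  63. ] 50.97285290120769 95.33130188671291 centre [536.9 -24.8  63. ]
top [[340.0, 203.0, 19.0, 14.0]] [[221.0, 178.0, 56.0, 65.0]]
scene [[282.0, 189.0, 54.0, 32.0]] [[343.0, 262.0, 87.0, 70.0]]
125 126 124 125 126 123 126 126 121 123 125 126 125 123 123 124 126 125 126 125 127 127 127 127 127
127 124 124 127 126 124 121 127 124 122 126 125 122 123 126 125 126 126 127 128 127 128 128 128 128
124 125 126 126 125 125 128 122 124 121 124 124 122 123 125 124 124 126 127 126 128 129 127 129 127
125 121 124 127 125 124 126 124 117 122 124 125 124 122 125 125 125 126 126 126 127 128 128 126 128
127 127 128 123 128 126 123 123 120 119 114 101 111 119 125 125 125 123 127 128 126 126 126 127 127
124 126 126 127 126 126 125 120  90  78  83  96 115 118 101 109 114 124 129 128 128 127 126 127 127
126 123 128 123 125 125 123 122  87  85  85  86  79  78  88 106 120 111 107 114 123 125 128 127 126
125 128 124 126 128 127 122 112  83  84  85  86  87  85  84  84  79  81  95 1
[... 1222 characters left out ...]

127 126 122 117 120 109  88  73  82  87  90  90  92  90  91  81  86  91  70 120 126 125 127 127 127
127 128 128 126 123 119 119 119 118  96  80  80  87  90  90  63 115  58  80 124 128 128 127 128 126
126 126 127 125 126 128 128 120 118 113 121 122 111  88  78  60 118  55  96 126 127 127 127 127 127
126 127 128 127 128 125 125 125 124 127 124 120 114 119 123 120  98  67 115 127 127 127 127 127 125
128 125 124 127 125 123 125 127 126 125 126 125 126 125 125 121  93 112 125 124 128 126 127 127 127
126 128 127 127 127 125 126 124 125 125 127 125 126 124 126 129 125 127 127 127 129 127 127 130 127
128 125 127 125 127 125 126 127 126 125 128 127 125 127 127 125 127 127 126 129 127 128 126 128 126
```

move_arm(
  series=[
    [0,0,0,0,0,0,1],
    [0,0,0,0,0,0,1],
    [0,0,0,0,0,0,1],
    [0,0,0,0,0,0,1],
    [0,0,0,0,0,0,1],
    [0,0,0,0,0,0,1],
  ],
  newtons=30,
)

```text
time: 20.75
position: [533.9, -24.7, 40.9]
orientation: [-0.0, 0.999, 0.047, -0.0]
wrist_force: [0.5, -0.8, 1.1]
opening: 55.4
grip_force: 32.8
```

Run:
```python
from h import *
im=cv2.imread("pics/top1.png");g=cv2.cvtColor(im,cv2.COLOR_BGR2GRAY);pt=camera_params("top");ps=camera_params("scene")
m=cv2.inRange(g,72,96);n,l,stt,c=cv2.connectedComponentsWithStats(cv2.morphologyEx(m,cv2.MORPH_OPEN,np.ones((5,5))));k=l[212,248]
cn=cv2.findContours((l==k).astype(np.uint8),0,1)[0][0];r=cv2.minAreaRect(cn);bt=cv2.boxPoints(r);print("top",r)
s=cv2.imread("pics/scene1.png");gs=cv2.cvtColor(s,cv2.COLOR_BGR2GRAY);v=int(gs[287,390]);m=cv2.inRange(gs,v-14,v+14)
n,l,stt,c=cv2.connectedComponentsWithStats(cv2.morphologyEx(m,cv2.MORPH_OPEN,np.ones((5,5))));k=l[287,390];print("scene",v,stt[k],c[k])
cs=cv2.findContours((l==k).astype(np.uint8),0,1)[0][0];bs=cv2.approxPolyDP(cs,6,True)[:,0];print(bs.tolist(),bt.round(1).tolist())
for z in (48,64,80):
    P=np.array([onz(pt,q,z)[:2] for q in bt]);print(z,P.mean(0).round(1),[np.linalg.norm(P[i]-P[i-1]).round(1) for i in (1,2)],np.degrees(np.arctan2(*(P[1]-P[0])[::-1])).round(1),"scene",np.mean([onz(ps,q,z)[:2] for q in bs.astype(float)],0).round(1))
```

```text
top ((248.64053344726562, 210.0432586669922), (34.040443420410156, 48.37712478637695), 17.102725982666016)
scene 105 [ 354  262   69   47 2358] [387.28965225 284.77056828]
[[408, 262], [354, 271], [365, 308], [422, 298]] [[225.3000030517578, 228.1999969482422], [239.5, 181.89999389648438], [272.0, 191.89999389648438], [257.79998779296875, 238.1999969482422]]
48 [498.1 261.5] [np.float64(138.5), np.float64(99.0)] -15.2 scene [497.  258.8]
64 [496.5 258.4] [np.float64(136.6), np.float64(97.6)] -15.2 scene [504.9 267.4]
80 [494.9 255.2] [np.float64(134.7), np.float64(96.2)] -15.2 scene [512.7 276. ]
```

move_arm(
  series=[
    [0,0,0.005,0,0,0,1],
    [0,0,0.015,0,0,0,1],
    [0,0,0.03,0,0,0,1],
    [0,0,0.05,0,0,0,1],
    [0,0,0.08,0,0,0,1],
    [0,0,0.12,0,0,0,1],
    [0,0,0.12,0,0,0,1],
  ],
)

```text
time: 21.45
position: [536.5, -25.2, 104.9]
orientation: [0.0, 0.999, 0.047, 0.003]
wrist_force: [0.6, -0.7, -1.1]
opening: 55.4
grip_force: 32.5
```

Run:
```python
from h import *
s=st();print(s["time"],s["position"].round(1),s["wrist_force"].round(2),s["opening"],s["grip_force"])
for n in ("scene","top"):
    im=capture(n);print(n,[(q,[(np.round(d["rect"]).tolist(),round(d["conf"],2)) for d in look_for(n,q)[:2]]) for q in ("case_base","case_lid","sensor_mid")])
    cv2.imwrite(f"pics/{n}2.png",im[...,::-1])
    p=camera_params(n);print("expected base",proj(p,np.array([532.5,-25,29.])).round(0),"lid",proj(p,np.array([532.5,-25,118.])).round(0))
```

```text
21.45 [536.5 -25.2 104.9] [ 0.64 -0.68 -1.14] 55.400041624945665 32.54407837986946
scene [('case_base', [([281.0, 192.0, 53.0, 38.0], 0.78)]), ('case_lid', [([279.0, 174.0, 52.0, 29.0], 0.63)]), ('sensor_mid', [([289.0, 195.0, 34.0, 21.0], 0.72), ([280.0, 195.0, 52.0, 38.0], 0.63)])]
expected base [309. 210.] lid [308. 183.]
top [('case_base', [([345.0, 218.0, 16.0, 0.0], 0.61), ([422.0, 192.0, 35.0, 37.0], 0.2)]), ('case_lid', [([337.0, 200.0, 23.0, 17.0], 0.62), ([327.0, 110.0, 8.0, 26.0], 0.19)]), ('sensor_mid', [([324.0, 107.0, 16.0, 37.0], 0.56)])]
expected base [348. 199.] lid [350. 195.]
```

move_arm(
  series=[
    [0,0.01,0.03,0,0,0,1],
    [-0.005,0.03,0.08,0,0,-0.1,1],
    [-0.015,0.06,0.13,0,0,-0.22,1],
    [-0.03,0.1,0.18,0,0,-0.34,1],
    [-0.04,0.15,0.22,0,0,-0.46,1],
    [-0.05,0.2,0.24,0,0,-0.58,1],
    [-0.06,0.24,0.24,0,0,-0.69,1],
    [-0.07,0.26,0.24,0,0,-0.69,1],
    [-0.07,0.26,0.24,0,0,-0.69,1],
    [-0.07,0.26,0.24,0,0,-0.69,1],
  ],
)

```text
time: 22.85
position: [498.5, 105.0, 220.7]
orientation: [-0.0, 0.991, -0.133, -0.0]
wrist_force: [-0.3, -0.8, -1.2]
opening: 55.2
grip_force: 32.5
```

Run:
```python
from h import *
s=st();print(s["time"],s["position"].round(1),s["wrist_force"].round(2),s["opening"])
p,im=wrist("w9");R0=Ro.from_quat(s["orientation"][[1,2,3,0]]).as_matrix();print("tool x yaw",np.degrees(np.arctan2(R0[1,0],R0[0,0])),R0[2])
c=proj(p,np.array([498,261,50.])).round().astype(int);print("stack px",c)
g=cv2.cvtColor(im,cv2.COLOR_RGB2GRAY);v=int(np.median(g[c[1]-5:c[1]+6,c[0]-5:c[0]+6]));m=cv2.morphologyEx(cv2.inRange(g,v-12,v+12),cv2.MORPH_OPEN,np.ones((3,3)))
n,l,stt,cen=cv2.connectedComponentsWithStats(m);k=l[c[1],c[0]];print(v,stt[k])
cn=cv2.findContours((l==k).astype(np.uint8),0,1)[0];cn=max(cn,key=cv2.contourArea)
h=cv2.convexHull(cn);q=cv2.approxPolyDP(h,6,True)[:,0];print(q.tolist())
for z in (48,56,64,72,80):
    P=np.array([onz(p,x,z)[:2] for x in q.astype(float)],np.float32);r=cv2.minAreaRect(P);print(z,np.round(r[0],1),np.round(r[1],1),round(r[2],1))
```

```text
22.85 [498.5 105.  220.7] [-0.34 -0.75 -1.22] 55.23937691305282
tool x yaw -15.240766235789566 [-6.49346553e-04 -1.07043301e-04 -9.99999783e-01]
stack px [190 214]
130 [ 133  157  104  111 9857]
[[226, 157], [235, 267], [153, 265], [133, 157]]
48 [497.2 266. ] [100.  130.7] 73.8
56 [499.3 261.4] [ 97.4 127.4] 73.8
64 [501.3 256.8] [ 94.9 124.1] 73.8
72 [503.4 252.2] [ 92.4 120.8] 73.8
80 [505.5 247.5] [ 89.8 117.5] 73.8
```

move_arm(
  series=[
    [0,0.02,0,0,0,0,1],
    [0,0.06,0,0,0,0,1],
    [0,0.12,0,0,0,0,1],
    [0,0.18,0,0,0,-0.015,1],
    [0.001,0.23,-0.02,0,0,-0.03,1],
    [0.002,0.27,-0.06,0,0,-0.03,1],
    [0.002,0.3,-0.12,0,0,-0.03,1],
    [0.002,0.312,-0.18,0,0,-0.03,1],
    [0.002,0.312,-0.22,0,0,-0.03,1],
    [0.002,0.312,-0.24,0,0,-0.03,1],
    [0.002,0.312,-0.25,0,0,-0.03,1],
    [0.002,0.312,-0.26,0,0,-0.03,1],
    [0.002,0.312,-0.26,0,0,-0.03,1],
    [0.002,0.312,-0.26,0,0,-0.03,1],
  ],
)

```text
time: 24.3
position: [500.5, 261.4, 91.8]
orientation: [-0.001, 0.99, -0.141, 0.001]
wrist_force: [0.5, 0.8, -1.0]
opening: 55.1
grip_force: 32.5
```

move_arm(
  series=[
    [0,0,-0.005,0,0,0,1],
    [0,0,-0.012,0,0,0,1],
    [0,0,-0.019,0,0,0,1],
    [0,0,-0.026,0,0,0,1],
    [0,0,-0.032,0,0,0,1],
    [0,0,-0.036,0,0,0,1],
    [0,0,-0.038,0,0,0,1],
  ],
)

```text
time: 25.0
position: [499.5, 261.3, 71.4]
orientation: [-0.0, 0.99, -0.141, -0.0]
wrist_force: [-0.2, -0.8, -1.4]
opening: 55.6
grip_force: 32.5
```

move_arm(
  series=[
    [0,0,-0.004,0,0,0,1],
    [0,0,-0.008,0,0,0,1],
    [0,0,-0.012,0,0,0,1],
    [0,0,-0.015,0,0,0,1],
    [0,0,-0.016,0,0,0,1],
  ],
)

```text
time: 25.5
position: [499.6, 261.3, 63.5]
orientation: [-0.0, 0.99, -0.141, -0.0]
wrist_force: [-0.9, 0.0, -1.1]
opening: 55.2
grip_force: 32.5
```

move_arm(
  series=[
    [0,0,-0.002,0,0,0,1],
    [0,0,-0.004,0,0,0,1],
    [0,0,-0.004,0,0,0,1],
  ],
)

```text
time: 25.8
position: [499.6, 261.3, 61.7]
orientation: [-0.0, 0.99, -0.141, -0.0]
wrist_force: [-0.8, 0.2, -1.8]
opening: 55.5
grip_force: 32.5
```

move_arm(
  series=[
    [0,0,-0.002,0,0,0,1],
    [0,0,-0.004,0,0,0,1],
    [0,0,-0.004,0,0,0,1],
  ],
)

```text
time: 26.1
position: [499.6, 261.3, 59.6]
orientation: [-0.0, 0.99, -0.141, -0.0]
wrist_force: [0.2, -0.6, -0.9]
opening: 55.4
grip_force: 32.5
```

move_arm(
  series=[
    [0,0,-0.002,0,0,0,1],
    [0,0,-0.002,0,0,0,1],
  ],
)

```text
time: 26.3
position: [499.6, 261.3, 58.7]
orientation: [-0.0, 0.99, -0.141, -0.0]
wrist_force: [0.7, 0.1, -0.7]
opening: 55.2
grip_force: 32.5
```

move_arm(
  series=[
    [0,0,-0.002,0,0,0,1],
    [0,0,-0.002,0,0,0,1],
  ],
)

```text
time: 26.5
position: [499.6, 261.3, 57.7]
orientation: [-0.0, 0.99, -0.141, -0.0]
wrist_force: [-0.3, -0.4, -1.4]
opening: 54.8
grip_force: 32.5
```

move_arm(
  series=[
    [0,0,-0.002,0,0,0,1],
    [0,0,-0.002,0,0,0,1],
  ],
)

```text
time: 26.7
position: [499.6, 261.3, 56.7]
orientation: [-0.0, 0.99, -0.141, -0.0]
wrist_force: [-0.6, 0.5, -1.0]
opening: 55.7
grip_force: 32.5
```

move_arm(
  series=[
    [0,0,-0.002,0,0,0,1],
    [0,0,-0.002,0,0,0,1],
  ],
)

```text
time: 26.9
position: [499.6, 261.3, 55.6]
orientation: [-0.0, 0.99, -0.141, -0.0]
wrist_force: [-0.7, -0.6, -0.7]
opening: 55.5
grip_force: 32.5
```

move_arm(
  series=[
    [0,0,-0.002,0,0,0,1],
    [0,0,-0.002,0,0,0,1],
  ],
)

```text
time: 27.1
position: [499.6, 261.3, 54.7]
orientation: [-0.0, 0.99, -0.141, -0.0]
wrist_force: [-0.5, 0.4, -1.2]
opening: 55.2
grip_force: 32.5
```

move_arm(
  series=[
    [0,0,-0.002,0,0,0,1],
    [0,0,-0.002,0,0,0,1],
  ],
)

```text
time: 27.3
position: [499.6, 261.3, 53.7]
orientation: [-0.0, 0.99, -0.141, -0.0]
wrist_force: [-0.8, 0.4, -1.4]
opening: 55.0
grip_force: 32.5
```

move_arm(
  series=[
    [0,0,-0.001,0,0,0,1],
    [0,0,-0.001,0,0,0,1],
  ],
)

```text
time: 27.5
position: [499.7, 261.3, 53.2]
orientation: [-0.0, 0.99, -0.141, -0.0]
wrist_force: [0.1, -1.1, -2.4]
opening: 55.4
grip_force: 32.5
```

move_arm(
  series=[
    [0,0,-0.002,0,0,0,1],
    [0,0,-0.002,0,0,0,1],
  ],
)

```text
time: 27.7
position: [499.7, 261.3, 52.2]
orientation: [-0.0, 0.99, -0.141, -0.0]
wrist_force: [0.2, 1.0, -1.5]
opening: 55.4
grip_force: 32.5
```

move_arm(
  series=[
    [0,0,-0.001,0,0,0,1],
    [0,0,-0.001,0,0,0,1],
  ],
)

```text
time: 27.9
position: [499.8, 261.4, 52.2]
orientation: [-0.0, 0.99, -0.141, -0.0]
wrist_force: [-2.5, -0.0, 3.2]
opening: 55.6
grip_force: 33.0
```

The top is felt: z force went from -1.5 to +3.2 N at TCP z 52.2. Releasing and rising.

move_arm(
  series=[
    [0,0,0,0,0,0,0.3],
    [0,0,0,0,0,0,0.15],
    [0,0,0,0,0,0,0],
    [0,0,0,0,0,0,0],
    [0,0,0,0,0,0,0],
  ],
)

```text
time: 28.4
position: [499.7, 261.4, 51.8]
orientation: [-0.0, 0.99, -0.141, -0.0]
wrist_force: [-0.2, 0.9, 0.3]
opening: 85.8
grip_force: 0.0
```

move_arm(
  series=[
    [0,0,0.02,0,0,0,0],
    [0,0,0.06,0,0,0,0],
    [0,0,0.14,0,0,0,0],
    [0,0,0.24,0,0,0,0],
    [0,-0.1,0.34,0,0,0,0],
    [0,-0.2,0.4,0,0,0,0],
    [-0.1,-0.2,0.4,0,0,0,0],
    [-0.1,-0.2,0.4,0,0,0,0],
    [-0.1,-0.2,0.4,0,0,0,0],
  ],
)

```text
time: 29.3
position: [449.5, 161.0, 253.6]
orientation: [-0.001, 0.99, -0.142, 0.001]
wrist_force: [-0.4, 0.9, -0.0]
opening: 85.5
grip_force: 0.0
```

Run:
```python
from h import *
s=st();print(s["time"],s["position"].round(1),s["wrist_force"].round(1))
e=np.array([.961,-.276,0]);u=np.array([.276,.961,0])
for n in ("wrist","scene","top"):
    if n=="wrist": p,im=wrist("w10")
    else: p=camera_params(n);im=capture(n);cv2.imwrite(f"pics/{n}3.png",im[...,::-1])
    for b in blobs(im,*OR,n=4,amin=100):
        r=cv2.minAreaRect(b)
        if n=="wrist" or cv2.contourArea(b)<900: print(n,np.round(r[0],1),np.round(r[1],1),onz(p,r[0],74).round(1))
    print(" expect lid top",proj(p,np.array([498,261,74.])).round(0)," base",proj(p,np.array([532.5,-25,43.])).round(0))
    for q in ("case_lid","case_base","sensor_mid"): print("  ",q,[(np.round(d["rect"]).tolist(),round(d["conf"],2)) for d in look_for(n,q)[:2]])
```

```text
29.3 [449.5 161.  253.6] [-0.4  0.9 -0. ]
wrist [220.3 155.5] [105.6  52.9] [501.9 262.9  74. ]
 expect lid top [223. 158.]  base [473.  48.]
   case_lid [([189.0, 107.0, 67.0, 101.0], 0.92)]
   case_base [([421.0, 0.0, 87.0, 110.0], 0.61)]
   sensor_mid [([444.0, 4.0, 55.0, 86.0], 0.96)]
 expect lid top [389. 278.]  base [309. 206.]
   case_lid [([357.0, 263.0, 63.0, 35.0], 0.66)]
   case_base [([283.0, 190.0, 53.0, 38.0], 0.97), ([267.0, 186.0, 81.0, 62.0], 0.56)]
   sensor_mid [([289.0, 194.0, 34.0, 24.0], 0.61)]
 expect lid top [247. 209.]  base [348. 198.]
   case_lid []
   case_base [([336.0, 179.0, 30.0, 42.0], 0.72)]
   sensor_mid [([346.0, 183.0, 14.0, 32.0], 0.61)]
```

```bash
python3 -c "
from bench import robot
print(robot.hand_in())"
```

```text
the job is handed in; nothing more can be done
None
```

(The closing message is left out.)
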